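# Make up two board kits at the electronics bench

## Robot

A 7-joint arm with a two-finger parallel gripper is mounted at the origin on the work surface. World frame = base frame: x ahead of the robot, y to its left, z up, the work surface at z = 0. Lengths are in m, angles in rad, forces in N, time in s.
With the tool pointing down it reaches from about 0.4 to 0.85 m from the base axis. Payload 10.4 kg.
Tool frame: the origin (TCP) lies on the centre line of the jaws, within the pads' length; the fingertips stand 17 mm ahead of it and the grasp point (between the pads) lies 2 mm behind it; z points along the fingers, y is the line along which they close (so a half turn about z gives the same grasp; the last joint's range is limited). The gripper opens to 85 mm and grips with 20 to 120 N. Pads are 22 mm wide; open, the fingers measure 114 mm over their backs; the gripper's body (76 mm by 85 mm) begins 54 mm behind the grasp point. The pads swing forward as they close: fully open they stand 13 mm farther back than shut.
Start: joints at [1.123, 0.332, -0.065, 1.46, 0.022, 1.35, -0.088], TCP at [0.258, -0.569, 0.248] pointing down, gripper open.
Joint ranges: [-2.6, 2.6], [-0.5, 2.12], [-1.47, 1.34], [0.16, 2.42], [-1.27, 4.41], [0.06, 2.06], [-2.6, 2.6]. Speed limits (rad/s): [2.22, 2.22, 2.79, 2.79, 3.14, 3.14, 3.14].

## Interface

Orientations are given as a unit quaternion [x, y, z, w].
In Python, from workcell import get_obs, optics, job gives the robot as it stands. The module is installed in compiled form; this text tells all that it offers.
- The arm moves only by the tool send_rows, never from a script. Its argument "plan" is a list that holds one entry, the list of rows, each a list of 7 numbers: the turn, a rotation vector about the tool's x, y, z in units of 1.5 rad (1.0 is 1.5 rad), then the shift along the tool's x, y, z in units of 20 cm (1.0 is 20 cm), then the opening, from 0 (shut) to 1 (fully open). A call has 1 to 20 rows; each row shifts and turns the commanded pose from where the row before left it, along the tool's axes as they then stand; what a row does not reach is not made up. A row lasts 1/12 s, in which the tool goes at most 41.7 mm and 7.16 degrees, less where a joint would pass 70% of its speed; a pose out of reach is approached as far as the arm can. A call with a number of a shift or a turn outside -1 to 1 is refused whole. A call with a gripper value outside its range is refused whole. The fingers move at their own pace and stop on an object; "squeeze" is the grip in N (left out, the last holds). Time passes only in rows, so rows that do not move let the fingers close. It gives the time, the measured TCP pose, the force, the opening and the grip force at its end, in the units of the state.
- get_obs(): the state, without advancing time (a new reading comes with each control period).
- optics.camera(name): name is "scene" or "side" or "wrist"; returns the picture (420x560x3 uint8, red, green, blue); there is no depth.
- optics.get_calibration(name): a dict with "intrinsics" (3x3 intrinsics, pixels), "world_from_camera" (4x4, takes a point from camera to world coordinates); the wrist camera has in their place "T_tool_cam" (4x4, takes a point from camera to tool coordinates, whose origin is the TCP and whose axes are the flange's). Camera axes: x right, y up, looking along -z (the intrinsics and any distortion apply to the point x, -y, -z); pixel columns grow to the right and rows downward; lengths in m; the calibration is good to about 2 mm. The wrist camera is an equidistant fisheye: a pixel r from the principal point sees the ray r / f radians off the axis. A picture is of the moment at which its call begins: read the wrist's pose just before it. get_calibration takes no time and is no camera call.
- job.hand_in(): hands the job in; it is judged then, once.
The state is a dict: "clock": time; "joint_pos": joint angles; "joint_velocities": joint speeds; "tau": joint torques, N m; "position": TCP position; "ee_rot": TCP orientation; "ft_force": force on the tool from outside, world axes, zero at the start; "torque": the same for the moment, N m; "grip_width": opening from 0.0 (shut) to 1.0 (fully open); "grasp_force": force on a finger pad.
Only numpy, scipy, OpenCV 4.12 (cv2) and the standard library are available. Lean on these libraries where they do the work, as an engineer would, in place of code of your own. Each camera call takes 0.05 s, during which the arm holds its last target. There are 200 camera calls.

## Task

Make up the two kits: the tray with the green board gets the silver heat sink, the blue capacitor and the orange relay from the blue stock bin; the tray with the red board gets the black heat sink and the transformer. Set each part down, without dropping it, to stand upright on the floor of the tray's empty compartments, one part to a compartment (any one will do). Leave the spare black capacitor and the choke where they are.

Things in the scene. Friction and masses are not known exactly. Their poses are not given: they have to be found in the camera images.
- tray_green: Grey tray with a green board, 130 (x) x 172 (y) x 16 mm high, walls 4 mm. Origin: centre of the underside, z up. The green board fills the +x half (x over +6 mm), parts up to 16 mm high. The -x half is three empty compartments, each 64 (x) x 52 mm (y), centred at x = -29 and y = +55, 0, -55 mm; floor at z = 4 mm, dividers between them 3 mm thick, up to z = 12 mm. It does not move.
- tray_red: Grey tray with a red board, 130 (x) x 172 (y) x 16 mm high, walls 4 mm. Origin: centre of the underside, z up. The red board fills the +x half (x over +6 mm), parts up to 16 mm high. The -x half is three empty compartments, each 64 (x) x 52 mm (y), centred at x = -29 and y = +55, 0, -55 mm; floor at z = 4 mm, dividers between them 3 mm thick, up to z = 12 mm. It does not move.
- stock_bin: Blue plastic stock bin, open on top, 130 (x) x 172 (y) x 42 mm high, walls and floor 3 mm thick; holds only the orange relay. Origin: centre of the underside. It does not move.
- heatsink_silver: Silver (bare aluminium) finned heat sink, 36 x 36 x 35 mm high, upright fins on top of a base plate, can be gripped across either pair of sides. Origin: centre of the underside, z up; sides along its x and y. About 70 g. Stands on the bench.
- heatsink_black: Black finned heat sink, 36 x 36 x 35 mm high, upright fins on top of a base plate, can be gripped across either pair of sides. Origin: centre of the underside, z up; sides along its x and y. About 70 g. Stands on the bench.
- capacitor_blue: Blue-sleeved upright cylindrical capacitor with a silver top, diameter 30 mm, height 40 mm. Origin: centre of the underside, z along its axis, up. About 45 g. Stands on the bench.
- transformer: Small transformer: dark grey core round a yellow winding that shows on both y sides; 38 (x) x 34 (y) x 36 mm high, grips like a plain block on its x or its y sides. Origin: centre of the underside, z up. About 90 g. Stands on the bench.
- relay: Orange box-shaped relay, 30 (x) x 13 (y) x 26 mm high, standing loose somewhere on the floor of the blue stock bin (that floor is 3 mm above the bench); grip it across its 13 mm (y) sides. Origin: centre of the underside, z up. About 20 g.
- capacitor_black: Spare: black-sleeved upright capacitor with a silver top, diameter 25 mm, height 30 mm, on the bench; not part of either kit, stays where it is. Origin: centre of the underside.
- choke: Spare: ring-shaped choke, copper wire on a pale yellow ring, outside diameter 38 mm, 16 mm high, flat on the bench; not part of either kit, stays where it is. Origin: centre of the underside.

How it is judged:
At the end, for the whole second after the job is handed in: Green-board tray: silver heat sink, blue capacitor, relay, one in each compartment. Red-board tray: black heat sink, transformer, in different compartments. Each centre within its compartment, on the floor to 4 mm, upright to 9 degrees, at rest. Spares within 20 mm of their start (x of heatsink_silver in the frame of tray_green between -0.062 and 0.004 m and z of heatsink_silver in the frame of tray_green between 0.001 and 0.008 m and angle between each of heatsink_silver, capacitor_blue, relay, heatsink_black, transformer's own z axis and vertical below 0.15 rad and linear speed of each of heatsink_silver, capacitor_blue, relay, heatsink_black, transformer below 0.02 m/s and angular speed of each of heatsink_silver, capacitor_blue, relay, heatsink_black, transformer below 0.3 rad/s and x of capacitor_blue in the frame of tray_green between -0.062 and 0.004 m and z of capacitor_blue in the frame of tray_green between 0.001 and 0.008 m and x of relay in the frame of tray_green between -0.062 and 0.004 m and z of relay in the frame of tray_green between 0.001 and 0.008 m and x of heatsink_black in the frame of tray_red between -0.062 and 0.004 m and z of heatsink_black in the frame of tray_red between 0.001 and 0.008 m and x of transformer in the frame of tray_red between -0.062 and 0.004 m and z of transformer in the frame of tray_red between 0.001 and 0.008 m and (y of heatsink_silver in the frame of tray_green between 0.0283 and 0.0823 m or y of capacitor_blue in the frame of tray_green between 0.0283 and 0.0823 m or y of relay in the frame of tray_green between 0.0283 and 0.0823 m) and (y of heatsink_silver in the frame of tray_green between -0.027 and 0.027 m or y of capacitor_blue in the frame of tray_green between -0.027 and 0.027 m or y of relay in the frame of tray_green between -0.027 and 0.027 m) and (y of heatsink_silver in the frame of tray_green between -0.0823 and -0.0283 m or y of capacitor_blue in the frame of tray_green between -0.0823 and -0.0283 m or y of relay in the frame of tray_green between -0.0823 and -0.0283 m) and y of heatsink_black in the frame of tray_red between -0.082 and 0.082 m and y of transformer in the frame of tray_red between -0.082 and 0.082 m and distance of each of capacitor_black, choke from where it was at the start of the episode below 0.02 m); the robot touches nothing.
It fails at once if the black capacitor, a spare, is moved more than 20 mm (distance of capacitor_black from where it was at the start of the episode above 0.02 m).
It fails at once if the choke, a spare, is moved more than 20 mm (distance of choke from where it was at the start of the episode above 0.02 m).
It fails at once if a part is dropped or thrown: moves faster than 0.8 m/s (a fall of about 30 mm) with no finger on it ((linear speed of heatsink_silver above 0.8 m/s and contact force between the fingers and heatsink_silver below 0.05 N) or (linear speed of capacitor_blue above 0.8 m/s and contact force between the fingers and capacitor_blue below 0.05 N) or (linear speed of relay above 0.8 m/s and contact force between the fingers and relay below 0.05 N) or (linear speed of heatsink_black above 0.8 m/s and contact force between the fingers and heatsink_black below 0.05 N) or (linear speed of transformer above 0.8 m/s and contact force between the fingers and transformer below 0.05 N)).
It also fails if it takes over 104 s, if anything falls off the work surface, if the arm or the gripper's body presses on something with over 40 N, if the wrist force passes 120 N, or if a joint passes its speed limit or range.

## Working session

There is one attempt and no reset: what is moved stays moved. The work goes in short steps, Python scripts to look and compute and a tool call to move; the robot and the scene stay as the last step left them, time stands still between calls to the robot, and variables do not carry over. Pictures are saved under pics/ and viewed, at most 14 in all, crops included, and the job is handed in when it is done.

Besides the shell and the picture viewer there is one more tool, called after ">>>" as name(argument=value, ...), one argument or row to a line, values as JSON. send_rows: Moves the arm, as the interface text tells. Its arguments: {"type":"object","properties":{"plan":{"type":"array"},"squeeze":{"type":"number"}},"required":["plan"]}

```bash
mkdir -p pics; python3 - <<'E'
from workcell import get_obs, optics, job
import cv2,numpy as np
np.set_printoptions(precision=4,suppress=True)
o=get_obs();print({k:np.round(v,3) for k,v in o.items()})
for n in("scene","side","wrist"):
    cv2.imwrite(f"pics/{n}0.png",optics.camera(n)[:,:,::-1]);print(n,optics.get_calibration(n))
E
```

```text
{'clock': np.float64(0.0), 'joint_pos': array([ 1.123,  0.333, -0.065,  1.461,  0.022,  1.35 , -0.088]), 'joint_velocities': array([ 0.002,  0.   , -0.   ,  0.001, -0.001, -0.001,  0.   ]), 'tau': array([ -0.001, -62.544,   0.049, -39.161,   0.016,   0.01 ,   0.   ]), 'position': array([ 0.257, -0.569,  0.248]), 'ee_rot': array([ 0.978,  0.211, -0.   , -0.001]), 'ft_force': array([0.003, 0.095, 0.019]), 'torque': array([-0.032,  0.066, -0.007]), 'grasp_force': np.float64(0.0), 'grip_width': np.float64(0.999)}
scene {'intrinsics': array([[524.9351,   0.    , 272.3461],
       [  0.    , 524.9351, 207.1046],
       [  0.    ,   0.    ,   1.    ]]), 'world_from_camera': array([[-0.3793, -0.6175,  0.689 ,  1.5124],
       [ 0.9253, -0.2582,  0.278 ,  0.3832],
       [ 0.0062,  0.743 ,  0.6693,  0.9534],
       [ 0.    ,  0.    ,  0.    ,  1.    ]])}
side {'intrinsics': array([[391.0599,   0.    , 280.9546],
       [  0.    , 391.0599, 214.9397],
       [  0.    ,   0.    ,   1.    ]]), 'world_from_camera': array([[ 0.9369,  0.2551, -0.239 ,  0.3569],
       [-0.3495,  0.6823, -0.6422, -0.6172],
       [-0.0007,  0.6852,  0.7284,  0.7389],
       [ 0.    ,  0.    ,  0.    ,  1.    ]])}
wrist {'intrinsics': array([[325.1923,   0.    , 278.556 ],
       [  0.    , 325.1923, 206.1656],
       [  0.    ,   0.    ,   1.    ]]), 'T_tool_cam': array([[-0.0004,  0.946 ,  0.3242,  0.0843],
       [ 1.    ,  0.0004,  0.0002, -0.0002],
       [ 0.0001,  0.3242, -0.946 , -0.1251],
       [ 0.    ,  0.    ,  0.    ,  1.    ]])}
```

View pics/scene0.png

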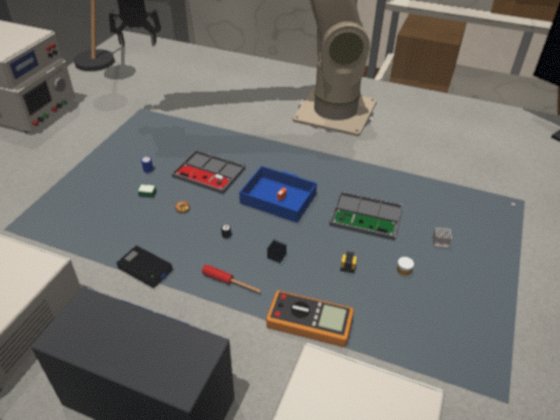

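View pics/side0.png

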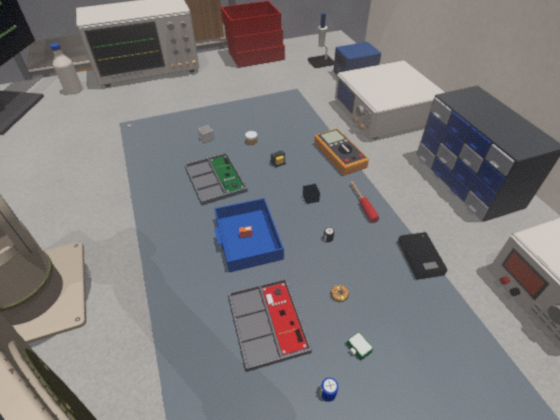

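The scene view shows the blue capacitor (147,165), red tray (209,171), bin (278,194), relay (282,194), green tray (367,215), silver heat sink (443,237), black heat sink (277,251), transformer (349,261), black capacitor (226,230) and choke (182,207). The side view shows the same parts.

```bash
cat > h.py <<'E'
import numpy as np,cv2
from scipy.spatial.transform import Rotation as R
from workcell import get_obs,optics
np.set_printoptions(precision=4,suppress=True)
def pose():
    o=get_obs();T=np.eye(4);T[:3,:3]=R.from_quat(o["ee_rot"]).as_matrix();T[:3,3]=o["position"];return T
def cam(n,T=None):
    c=optics.get_calibration(n)
    return c["intrinsics"],(T@c["T_tool_cam"] if n=="wrist" else c["world_from_camera"])
def proj(n,P,T=None):
    K,W=cam(n,T);p=(np.asarray(P,float)-W[:3,3])@W[:3,:3];x,y,z=p[...,0],-p[...,1],-p[...,2]
    if n=="wrist":
        r=np.hypot(x,y)+1e-12;a=np.arctan2(r,z);x,y,z=x/r*a,y/r*a,1
    return np.stack([K[0,0]*x/z+K[0,2],K[1,1]*y/z+K[1,2]],-1)
def ray(n,uv,z,T=None):
    K,W=cam(n,T);a,b=(np.array(uv,float)-K[:2,2])/K[0,0]
    if n=="wrist":
        r=np.hypot(a,b)+1e-12;d=np.array([a/r*np.sin(r),-b/r*np.sin(r),-np.cos(r)])
    else: d=np.array([a,-b,-1])
    d=W[:3,:3]@d;return (W[:3,3]+d*(z-W[2,3])/d[2])[:2]
def rect(n,im,c,z,half,px,T=None):
    "top view at height z: right=-y, up=+x"
    s=np.linspace(half,-half,px);X,Y=np.meshgrid(s+c[0],s+c[1],indexing='ij')
    uv=proj(n,np.stack([X,Y,0*X+z],-1),T).astype(np.float32)
    return cv2.remap(im,uv[...,0],uv[...,1],cv2.INTER_CUBIC)
E
python3 - <<'E'
from h import *
A=dict(bc=((147,165),(330,388),.03),red=((209,171),(269,322),.01),bin=((278,194),(248,234),.02),relay=((282,194),(245,232),.02),green=((367,215),(215,177),.01),sil=((443,237),(206,133),.025),choke=((182,207),(340,293),.01),bk=((226,230),(329,234),.02),bh=((277,251),(311,194),.02),tr=((349,261),(278,159),.02))
for k,(a,b,z) in A.items(): print(k,ray("scene",a,z),ray("side",b,z))
E
```

```text
bc [ 0.5334 -0.4019] [ 0.5243 -0.4135]
red [ 0.4672 -0.2377] [ 0.4687 -0.2463]
bin [ 0.496  -0.0105] [ 0.4962 -0.0147]
relay [ 0.4917 -0.0004] [ 0.4912 -0.0061]
green [0.4734 0.2343] [0.4733 0.2279]
sil [0.4955 0.4323] [0.4947 0.4233]
choke [ 0.6342 -0.2323] [ 0.6345 -0.2354]
bk [ 0.6768 -0.0799] [ 0.6793 -0.0831]
bh [0.6946 0.0664] [0.6942 0.0602]
tr [0.6587 0.2373] [0.663  0.2295]
```

>>> send_rows(
  plan=[
    [[0,0,0.0565,0,0,-0.05,1],[0,0,0.0565,0,0,-0.05,1],[0,0,0.0565,0,0,-0.05,1],[0,0,0.0565,0,0,-0.05,1],[0,0,0.0565,0,0,-0.05,1],[0,0,0,0.12,-0.1,0,1],[0,0,0,0.12,-0.1,0,1],[0,0,0,0.12,-0.1,0,1],[0,0,0,0.12,-0.1,0,1],[0,0,0,0.12,-0.1,0,1],[0,0,0,0.12,-0.1,0,1],[0,0,0,0.12,-0.1,0,1],[0,0,0,0.12,-0.1,0,1],[0,0,0,0,0,0,1],[0,0,0,0,0,0,1]],
  ],
)

```text
clock: 1.4
position: [0.451, -0.4074, 0.2979]
ee_rot: [1.0, 0.003, -0.0, -0.0]
ft_force: [-1.1, -0.2, -0.3]
grip_width: 1.002
grasp_force: 0.0
```

```bash
cat > shot.py <<'E'
from h import *
import sys
T=pose();im=optics.camera("wrist");np.save(f"T{sys.argv[1]}.npy",T);cv2.imwrite(f"pics/w{sys.argv[1]}.png",im[:,:,::-1]);print(T[:3,3])
E
python3 shot.py 1
```

```text
[ 0.451  -0.4074  0.2979]
```

>>> send_rows(
  plan=[
    [[0,0,0,0.02,-0.17,0,1],[0,0,0,0.02,-0.17,0,1],[0,0,0,0.02,-0.17,0,1],[0,0,0,0.02,-0.17,0,1],[0,0,0,0.02,-0.17,0,1],[0,0,0,0.02,-0.17,0,1],[0,0,0,0.02,-0.17,0,1],[0,0,0,0.02,-0.17,0,1],[0,0,0,0.02,-0.17,0,1],[0,0,0,0,0,0,1],[0,0,0,0,0,0,1]],
  ],
)

```text
clock: 2.37
position: [0.485, -0.1027, 0.2985]
ee_rot: [1.0, 0.001, 0.0, 0.0]
ft_force: [0.5, -0.3, -0.1]
grip_width: 1.003
grasp_force: 0.0
```

```bash
python3 shot.py 2
```

```text
[ 0.485  -0.1027  0.2985]
```

>>> send_rows(
  plan=[
    [[0,0,0,0,-0.17,0,1],[0,0,0,0,-0.17,0,1],[0,0,0,0,-0.17,0,1],[0,0,0,0,-0.17,0,1],[0,0,0,0,-0.17,0,1],[0,0,0,0,-0.17,0,1],[0,0,0,0,-0.17,0,1],[0,0,0,0,-0.17,0,1],[0,0,0,0,-0.17,0,1],[0,0,0,0,-0.17,0,1],[0,0,0,0,-0.17,0,1],[0,0,0,0,-0.17,0,1],[0,0,0,0,0,0,1],[0,0,0,0,0,0,1]],
  ],
)

```text
clock: 3.58
position: [0.4853, 0.3047, 0.2975]
ee_rot: [1.0, 0.001, -0.001, 0.0]
ft_force: [-0.0, -0.7, 0.7]
grip_width: 0.999
grasp_force: 0.0
```

```bash
python3 shot.py 3; python3 - <<'E'
from h import *
W={i:(cv2.imread(f"pics/w{i}.png"),np.load(f"T{i}.npy")) for i in(1,2,3)}
def crop(i,c,z,half,px=266):
    im=rect("wrist",W[i][0],c,z,half,px,W[i][1])
    return im
C=[(1,(.53,-.41),.04,.05),(1,(.467,-.24),.016,.12),(2,(.495,-.01),.042,.12),(3,(.473,.23),.016,.12),(3,(.495,.43),.035,.05),(2,(.694,.063),.035,.05)]
t=[crop(*c) for c in C];m=np.vstack([np.hstack(t[:3]),np.hstack(t[3:])])
for k in range(0,800,1):pass
cv2.imwrite("pics/m1.png",m)
C=[(3,(.66,.233),.036,.05),(2,(.49,-.003),.029,.05),(1,(.634,-.233),.016,.05),(2,(.678,-.081),.03,.05)]
t=[crop(*c) for c in C];m=np.vstack([np.hstack(t[:2]),np.hstack(t[2:])])
cv2.imwrite("pics/m2.png",m)
E
```

```text
[0.4853 0.3047 0.2975]
```

View pics/m1.png

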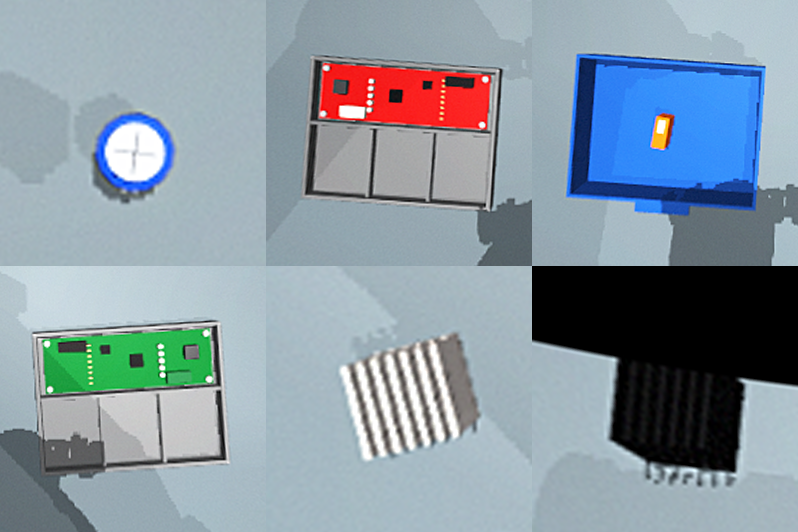

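View pics/m2.png

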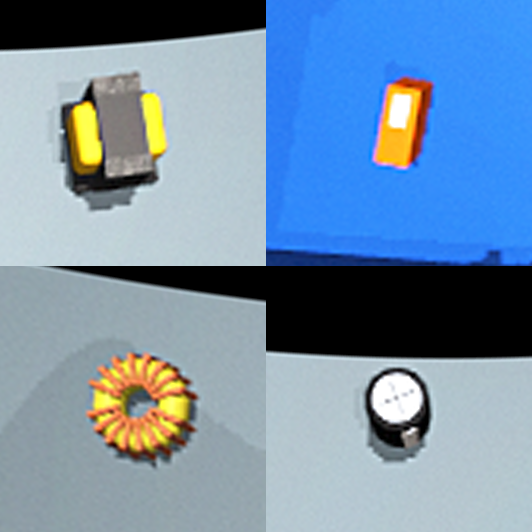

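The mosaics give good top views: silver heat sink centre (398,400), green tray corners (33,335)/(220,321)/(229,463)/(40,474), red tray corners (312,55)/(503,69)/(491,210)/(304,198), blue capacitor (135,152). The black heat sink and the transformer need closer looks later. I'll start with the silver heat sink at about (0.494, 0.430), yaw 0.263.

>>> send_rows(
  plan=[
    [[0,0,0,0.011,-0.157,0,1],[0,0,0,0.011,-0.157,0,1],[0,0,0,0.011,-0.157,0,1],[0,0,0,0.011,-0.157,0,1],[0,0,-0.0585,0,0,0.15,1],[0,0,-0.0585,0,0,0.15,1],[0,0,-0.0585,0,0,0.15,1],[0,0,0,0,0,0.13,1],[0,0,0,0,0,0.13,1],[0,0,0,0,0,0.13,1],[0,0,0,0,0,0.13,1],[0,0,0,0,0,0.13,1],[0,0,0,0,0,0.13,1],[0,0,0,0,0,0.044,1],[0,0,0,0,0,0.044,1],[0,0,0,0,0,0,1],[0,0,0,0,0,0,1]],
  ],
)

```text
clock: 5.05
position: [0.4943, 0.43, 0.0357]
ee_rot: [0.991, 0.131, 0.001, -0.0]
ft_force: [0.2, 1.0, 0.9]
grip_width: 1.001
grasp_force: 0.0
```

>>> send_rows(
  plan=[
    [[0,0,0,0,0,0,0],[0,0,0,0,0,0,0],[0,0,0,0,0,0,0],[0,0,0,0,0,0,0],[0,0,0,0,0,0,0],[0,0,0,0,0,0,0],[0,0,0,0,0,0,0],[0,0,0,0,0,0,0]],
  ],
  squeeze=40,
)

```text
clock: 5.72
position: [0.4937, 0.4308, 0.0354]
ee_rot: [0.991, 0.132, 0.0, -0.0]
ft_force: [-1.3, -0.9, 5.3]
grip_width: 0.408
grasp_force: 41.4
```

>>> send_rows(
  plan=[
    [[0,0,0,0,0,-0.06,0],[0,0,0,0,0,-0.12,0],[0,0,0,0,0,-0.12,0],[0,0,0.045,0,0,0,0],[0,0,0.045,0,0,0,0],[0,0,0.045,0,0,0,0],[0,0,0,-0.062,0.142,0,0],[0,0,0,-0.062,0.142,0,0],[0,0,0,-0.062,0.142,0,0],[0,0,0,-0.062,0.142,0,0],[0,0,0,-0.062,0.142,0,0],[0,0,0,0,0,0,0],[0,0,0,0,0,0,0]],
  ],
)

```text
clock: 6.8
position: [0.4404, 0.283, 0.0953]
ee_rot: [1.0, 0.03, 0.0, 0.001]
ft_force: [-0.2, 0.6, 0.7]
grip_width: 0.41
grasp_force: 40.8
```

```bash
python3 shot.py 4; python3 - <<'E'
from h import *
im=cv2.imread("pics/w4.png");T=np.load("T4.npy")
cv2.imwrite("pics/m3.png",np.hstack([cv2.resize(im,None,fx=.75,fy=.75)[:,:],cv2.resize(rect("wrist",im,(.473,.232),.016,.12,315,T),(315,315))]))
E
```

```text
[0.4404 0.283  0.0953]
```

View pics/m3.png

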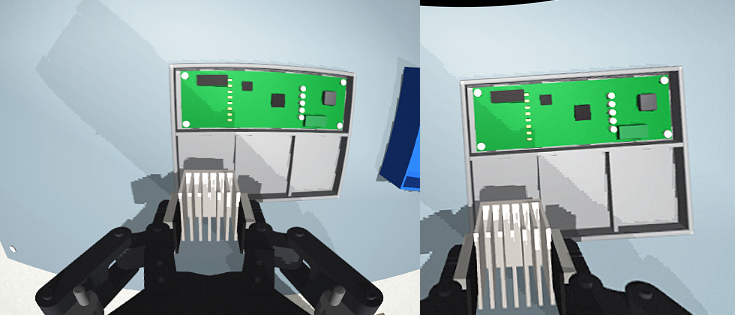

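The picture shows the silver heat sink upright in the jaws over the left compartment. The re-measured tray centre (0.4734, 0.232) and yaw 0.067 agree with the first fix.

>>> send_rows(
  plan=[
    [[0,0,0,0,-0.009,0.1,0],[0,0,0,0,0,0.1,0],[0,0,0,0,0,0.05,0],[0,0,0,0,0,0.022,0],[0,0,0,0,0,0.004,0],[0,0,0,0,0,0,0]],
  ],
)

```text
clock: 7.35
position: [0.4402, 0.2876, 0.0399]
ee_rot: [1.0, 0.031, -0.0, -0.0]
ft_force: [-0.5, 0.7, -0.2]
grip_width: 0.408
grasp_force: 40.8
```

>>> send_rows(
  plan=[
    [[0,0,0,0,0,0.004,0],[0,0,0,0,0,0,0],[0,0,0,0,0,0,0.65],[0,0,0,0,0,0,0.65],[0,0,0,0,0,0,0.65],[0,0,0,0,0,0,0.65],[0,0,0,0,0,-0.1,0.65],[0,0,0,0,0,-0.15,0.65],[0,0,0,0,0,-0.15,0.65],[0,0,0,0,0,-0.15,0.65],[0,0,0,0,0,-0.15,0.65],[0,0,0,0,0,0,0.65]],
  ],
)

```text
clock: 8.35
position: [0.4421, 0.2884, 0.1844]
ee_rot: [1.0, 0.031, 0.004, -0.002]
ft_force: [-0.8, 0.5, -0.2]
grip_width: 0.65
grasp_force: 0.0
```

>>> send_rows(
  plan=[
    [[0,0,0,0.0167,0.161,0,0.5],[0,0,0,0.0167,0.161,0,0.5],[0,0,0,0.0167,0.161,0,0.5],[0,0,0,0.0167,0.161,0,0.5],[0,0,0,0.0167,0.161,0,0.5],[0,0,0,0.0167,0.161,0,0.5],[0,0,0,0.0167,0.161,0,0.5],[0,0,0,0.0167,0.161,0,0.5],[0,0,0,0.0167,0.161,0,0.5],[0,0,0,0,0,0,0.5],[0,0,0,0,0,0,0.5]],
  ],
)

```text
clock: 9.27
position: [0.4881, -0.0026, 0.1784]
ee_rot: [1.0, 0.029, -0.0, 0.0]
ft_force: [-0.1, 1.7, 0.4]
grip_width: 0.498
grasp_force: 0.0
```

```bash
python3 shot.py 5; python3 - <<'E'
from h import *
im=cv2.imread("pics/w5.png");T=np.load("T5.npy");print(R.from_matrix(T[:3,:3]).as_quat())
cv2.imwrite("pics/m4.png",np.hstack([rect("wrist",im,(.49,-.003),.029,.04,400,T),rect("wrist",im,(.49,-.003),.042,.12,400,T)]))
E
```

```text
[ 0.4881 -0.0026  0.1784]
[ 0.9996  0.029  -0.0001  0.0001]
```

View pics/m4.png

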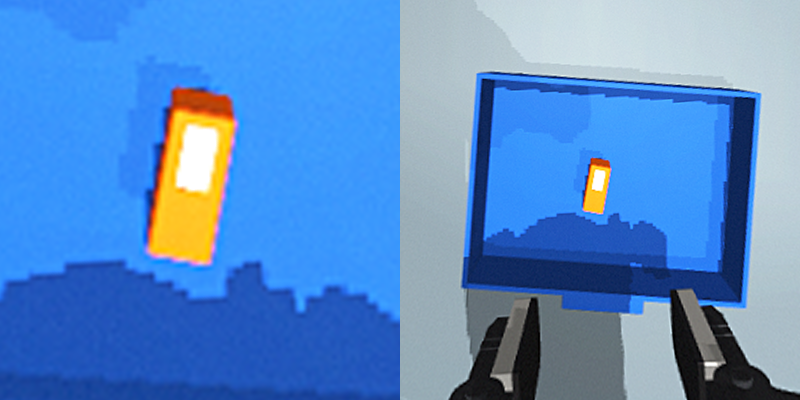

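Relay top: corners (170,112), (235,118), (213,265), (147,258), so its centre is (0.4923, -0.0013) and its yaw is about -0.145.

>>> send_rows(
  plan=[
    [[0,0,0.045,0,0,0.1,0.5],[0,0,0.045,0,0,0.1,0.5],[0,0,0.045,0,0,0.1,0.5],[0,0,0,0.02,-0.0095,0.12,0.5],[0,0,0,0,0,0.12,0.5],[0,0,0,0,0,0.12,0.5],[0,0,0,0,0,0.05,0.5],[0,0,0,0,0,0.027,0.5],[0,0,0,0,0,0,0.5],[0,0,0,0,0,0,0.5],[0,0,0,0,0,0,0],[0,0,0,0,0,0,0],[0,0,0,0,0,0,0],[0,0,0,0,0,0,0],[0,0,0,0,0,0,0],[0,0,0,0,0,0,0]],
  ],
  squeeze=30,
)

```text
clock: 10.65
position: [0.4931, 0.0005, 0.0324]
ee_rot: [0.998, -0.07, 0.001, 0.0]
ft_force: [-1.8, 0.4, 5.8]
grip_width: 0.139
grasp_force: 30.8
```

>>> send_rows(
  plan=[
    [[0,0,0,0,0,-0.065,0],[0,0,0,0,0,-0.13,0],[0,0,0,0,0,-0.13,0],[0,0,-0.0445,0,0,0,0],[0,0,-0.0445,0,0,0,0],[0,0,-0.0445,0,0,0,0],[0,0,0,-0.022,-0.145,0,0],[0,0,0,-0.022,-0.145,0,0],[0,0,0,-0.022,-0.145,0,0],[0,0,0,-0.022,-0.145,0,0],[0,0,0,-0.022,-0.145,0,0],[0,0,0,-0.022,-0.145,0,0],[0,0,0,-0.022,-0.145,0,0],[0,0,0,-0.022,-0.145,0,0],[0,0,0,0,0,0,0],[0,0,0,0,0,0,0],[0,0,0,0,0,0,0]],
  ],
)

```text
clock: 12.07
position: [0.4436, 0.2295, 0.0965]
ee_rot: [1.0, 0.03, 0.0, 0.0]
ft_force: [-0.9, -0.6, -0.7]
grip_width: 0.143
grasp_force: 30.1
```

>>> send_rows(
  plan=[
    [[0,0,0,0,0,0.12,0],[0,0,0,0,0,0.1,0],[0,0,0,0,0,0.06,0],[0,0,0,0,0,0.03,0],[0,0,0,0,0,0.004,0],[0,0,0,0,0,0,0],[0,0,0,0,0,0,0]],
  ],
)

```text
clock: 12.65
position: [0.4439, 0.2298, 0.034]
ee_rot: [1.0, 0.029, 0.0, -0.0]
ft_force: [0.1, -0.4, 0.1]
grip_width: 0.144
grasp_force: 30.8
```

>>> send_rows(
  plan=[
    [[0,0,0,0,0,0.003,0],[0,0,0,0,0,0,0],[0,0,0,0,0,0,0.32],[0,0,0,0,0,0,0.32],[0,0,0,0,0,0,0.32],[0,0,0,0,0,-0.08,0.32],[0,0,0,0,0,-0.15,0.32],[0,0,0,0,0,-0.15,0.32],[0,0,0,0,0,-0.15,0.32],[0,0,0,0,0,-0.15,0.32],[0,0,0,0,0,-0.15,0.32],[0,0,0,0.14,0,0,1],[0,0,0,0.14,0,0,1],[0,0,0,0.14,0,0,1],[0,0,0,0.14,0,0,1],[0,0,0,0.14,0,0,1],[0,0,0,0.14,0,0,1],[0,0,0,0,0,0,1],[0,0,0,0,0,0,1]],
  ],
)

```text
clock: 14.23
position: [0.6117, 0.2399, 0.1978]
ee_rot: [1.0, 0.029, -0.001, -0.0]
ft_force: [-0.2, 0.1, -0.5]
grip_width: 0.997
grasp_force: 0.0
```

```bash
python3 shot.py 6; python3 - <<'E'
from h import *
im=cv2.imread("pics/w6.png");T=np.load("T6.npy");print(R.from_matrix(T[:3,:3]).as_quat())
cv2.imwrite("pics/m5.png",np.hstack([rect("wrist",im,(.66,.233),.036,.04,400,T),rect("wrist",im,(.56,.16),.02,.2,400,T)]))
E
```

```text
[0.6117 0.2399 0.1978]
[ 0.9996  0.0293 -0.0007 -0.0002]
```

View pics/m5.png

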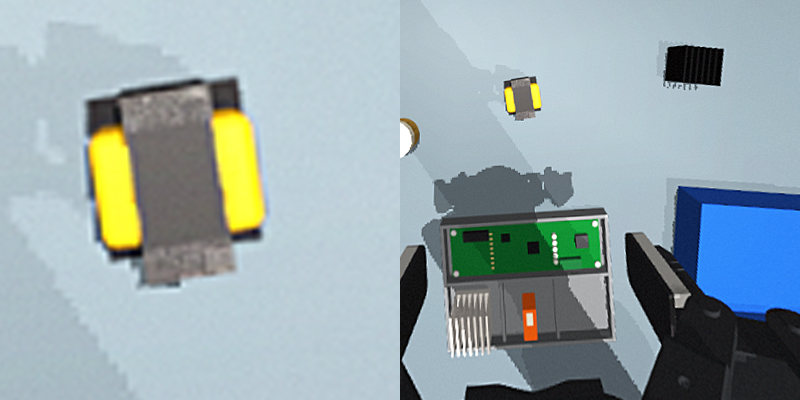

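The relay and silver heat sink stand correctly in the green tray. The transformer core top is centred at (177,183), giving (0.6633, 0.2376) and yaw 0.13. The black heat sink is at about (693,66).

>>> send_rows(
  plan=[
    [[0,0,-0.048,0,0,0,1],[0,0,0,0.127,0.0225,0.05,1],[0,0,0,0.127,0.0225,0.05,1],[0,0,0,0,0,0.13,1],[0,0,0,0,0,0.13,1],[0,0,0,0,0,0.13,1],[0,0,0,0,0,0.13,1],[0,0,0,0,0,0.13,1],[0,0,0,0,0,0.05,1],[0,0,0,0,0,0.024,1],[0,0,0,0,0,0,1],[0,0,0,0,0,0,1],[0,0,0,0,0,0,0],[0,0,0,0,0,0,0],[0,0,0,0,0,0,0],[0,0,0,0,0,0,0],[0,0,0,0,0,0,0],[0,0,0,0,0,0,0],[0,0,0,0,0,0,0],[0,0,0,0,0,0,0]],
  ],
  squeeze=45,
)

```text
clock: 15.95
position: [0.663, 0.238, 0.0348]
ee_rot: [0.998, 0.066, 0.001, -0.0]
ft_force: [-0.0, -0.8, 5.1]
grip_width: 0.384
grasp_force: 46.5
```

>>> send_rows(
  plan=[
    [[0,0,0,0,0,-0.06,0],[0,0,0,0,0,-0.12,0],[0,0,0,0,0,-0.13,0],[0,0,0,0,0,-0.13,0],[0,0,0,0,0,-0.13,0],[0,0,0.045,0,0,0,0],[0,0,0.045,0,0,0,0],[0,0,0.045,0,0,0,0],[0,0,0,-0.056,0.1615,0,0],[0,0,0,-0.056,0.1615,0,0],[0,0,0,-0.056,0.1615,0,0],[0,0,0,-0.056,0.1615,0,0],[0,0,0,-0.056,0.1615,0,0],[0,0,0,-0.056,0.1615,0,0],[0,0,0,-0.056,0.1615,0,0],[0,0,0,-0.056,0.1615,0,0],[0,0,0,-0.056,0.1615,0,0],[0,0,0,-0.056,0.1615,0,0],[0,0,0,-0.056,0.1615,0,0]],
  ],
)

```text
clock: 17.53
position: [0.5135, -0.1092, 0.1487]
ee_rot: [0.999, -0.035, 0.0, 0.0]
ft_force: [0.6, -1.7, -1.2]
grip_width: 0.385
grasp_force: 45.8
```

>>> send_rows(
  plan=[
    [[0,0,0,-0.056,0.1615,0,0],[0,0,0,-0.056,0.1615,0,0],[0,0,0,-0.056,0.1615,0,0],[0,0,0,-0.056,0.1615,0,0],[0,0,0,-0.056,0.1615,0,0],[0,0,0,-0.056,0.1615,0,0],[0,0,0,0,0,0,0],[0,0,0,0,0,0,0],[0,0,0,0,0,0,0]],
  ],
)

```text
clock: 18.28
position: [0.434, -0.2957, 0.1484]
ee_rot: [0.999, -0.035, 0.0, -0.0]
ft_force: [0.8, -0.2, -1.3]
grip_width: 0.39
grasp_force: 45.8
```

```bash
python3 shot.py 7; python3 - <<'E'
from h import *
im=cv2.imread("pics/w7.png");T=np.load("T7.npy");print(R.from_matrix(T[:3,:3]).as_quat())
cv2.imwrite("pics/m6.png",np.hstack([cv2.resize(im,None,fx=.75,fy=.75),rect("wrist",im,(.467,-.244),.016,.12,315,T)]))
E
```

```text
[ 0.434  -0.2957  0.1484]
[ 0.9994 -0.0353  0.0002 -0.0002]
```

View pics/m6.png

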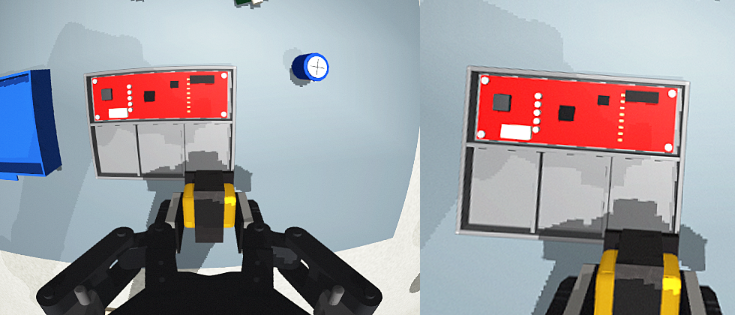

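The tray re-measures at (0.4674, -0.2417), and the transformer hangs upright over the right-hand compartment. Lowering.

>>> send_rows(
  plan=[
    [[0,0,0,0,0,0.12,0],[0,0,0,0,0,0.12,0],[0,0,0,0,0,0.12,0],[0,0,0,0,0,0.12,0],[0,0,0,0,0,0.045,0],[0,0,0,0,0,0.016,0],[0,0,0,0,0,0,0],[0,0,0,0,0,0,0]],
  ],
)

```text
clock: 19.0
position: [0.4348, -0.2963, 0.0411]
ee_rot: [0.999, -0.035, 0.001, 0.0]
ft_force: [-0.6, -0.0, 0.1]
grip_width: 0.389
grasp_force: 45.8
```

>>> send_rows(
  plan=[
    [[0,0,0,0,0,0.008,0],[0,0,0,0,0,0.003,0],[0,0,0,0,0,0,0],[0,0,0,0,0,0,0.62],[0,0,0,0,0,0,0.62],[0,0,0,0,0,0,0.62],[0,0,0,0,0,0,0.62],[0,0,0,0,0,-0.08,0.62],[0,0,0,0,0,-0.15,0.62],[0,0,0,0,0,-0.15,0.62],[0,0,0,0,0,-0.15,0.62],[0,0,0,0,0,-0.15,0.62],[0,0,0,0,0,-0.15,0.62]],
  ],
)

```text
clock: 20.08
position: [0.4335, -0.2963, 0.2052]
ee_rot: [0.999, -0.035, 0.0, 0.0]
ft_force: [0.2, 0.4, -0.7]
grip_width: 0.621
grasp_force: 0.0
```

>>> send_rows(
  plan=[
    [[0,0,0,0.0707,-0.154,0,1],[0,0,0,0.0707,-0.154,0,1],[0,0,0,0.0707,-0.154,0,1],[0,0,0,0.0707,-0.154,0,1],[0,0,0,0.0707,-0.154,0,1],[0,0,0,0.0707,-0.154,0,1],[0,0,0,0.0707,-0.154,0,1],[0,0,0,0.0707,-0.154,0,1],[0,0,0,0.0707,-0.154,0,1],[0,0,0,0.0707,-0.154,0,1],[0,0,0,0.0707,-0.154,0,1],[0,0,0,0.0707,-0.154,0,1],[0,0,0,0,0,0,1],[0,0,0,0,0,0,1]],
  ],
)

```text
clock: 21.25
position: [0.6292, 0.0629, 0.2031]
ee_rot: [0.999, -0.034, -0.0, -0.001]
ft_force: [-0.3, -1.1, 0.4]
grip_width: 0.998
grasp_force: 0.0
```

```bash
python3 shot.py 8; python3 - <<'E'
from h import *
im=cv2.imread("pics/w8.png");T=np.load("T8.npy");print(R.from_matrix(T[:3,:3]).as_quat())
im=np.clip(im.astype(float)*1.6+25,0,255).astype(np.uint8)
cv2.imwrite("pics/m7.png",np.hstack([rect("wrist",im,(.694,.063),.035,.04,400,T),rect("wrist",im,(.62,-.06),.02,.2,400,T)]))
E
```

```text
[0.6292 0.0629 0.2031]
[ 0.9994 -0.0335 -0.0005 -0.0006]
```

View pics/m7.png

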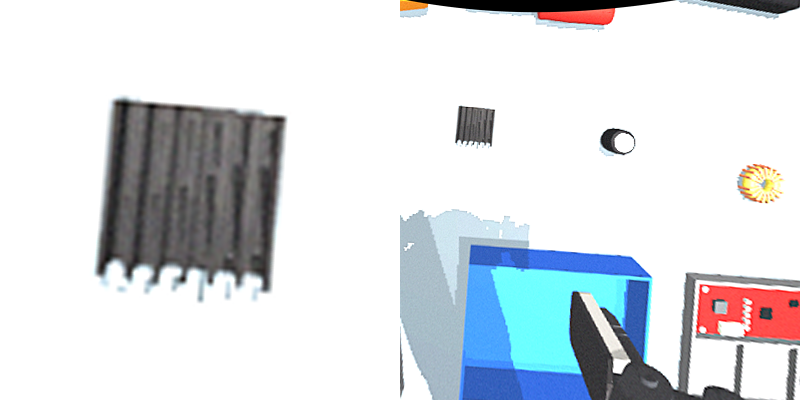

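Black heat sink top corners: (114,100), (286,116), (270,290), (97,275), giving (0.695, 0.0646) and yaw -0.095. The black capacitor is well clear.

>>> send_rows(
  plan=[
    [[0,0,0.018,0,0,0,1],[0,0,0,0.163,-0.02,0.05,1],[0,0,0,0.163,-0.02,0.05,1],[0,0,0,0,0,0.13,1],[0,0,0,0,0,0.13,1],[0,0,0,0,0,0.13,1],[0,0,0,0,0,0.13,1],[0,0,0,0,0,0.13,1],[0,0,0,0,0,0.07,1],[0,0,0,0,0,0.028,1],[0,0,0,0,0,0,1],[0,0,0,0,0,0,1],[0,0,0,0,0,0,0],[0,0,0,0,0,0,0],[0,0,0,0,0,0,0],[0,0,0,0,0,0,0],[0,0,0,0,0,0,0],[0,0,0,0,0,0,0],[0,0,0,0,0,0,0]],
  ],
  squeeze=40,
)

```text
clock: 22.88
position: [0.6954, 0.0619, 0.035]
ee_rot: [0.999, -0.049, 0.001, -0.0]
ft_force: [-1.1, -0.6, 5.6]
grip_width: 0.411
grasp_force: 41.6
```

>>> send_rows(
  plan=[
    [[0,0,0,0,0,-0.06,0],[0,0,0,0,0,-0.12,0],[0,0,0,0,0,-0.13,0],[0,0,0,0,0,-0.13,0],[0,0,-0.021,0,0,-0.13,0],[0,0,0,-0.1075,0.1195,0,0],[0,0,0,-0.1075,0.1195,0,0],[0,0,0,-0.1075,0.1195,0,0],[0,0,0,-0.1075,0.1195,0,0],[0,0,0,-0.1075,0.1195,0,0],[0,0,0,-0.1075,0.1195,0,0],[0,0,0,-0.1075,0.1195,0,0],[0,0,0,-0.1075,0.1195,0,0],[0,0,0,-0.1075,0.1195,0,0],[0,0,0,-0.1075,0.1195,0,0],[0,0,0,-0.1075,0.1195,0,0],[0,0,0,0,0,0,0],[0,0,0,0,0,0,0],[0,0,0,0,0,0,0]],
  ],
)

```text
clock: 24.47
position: [0.4418, -0.1845, 0.1487]
ee_rot: [0.999, -0.033, 0.0, 0.0]
ft_force: [0.2, 0.1, -0.6]
grip_width: 0.411
grasp_force: 40.9
```

>>> send_rows(
  plan=[
    [[0,0,0,0,0,0.12,0],[0,0,0,0,0,0.12,0],[0,0,0,0,0,0.12,0],[0,0,0,0,0,0.12,0],[0,0,0,0,0,0.045,0],[0,0,0,0,0,0.016,0],[0,0,0,0,0,0,0],[0,0,0,0,0,0,0]],
  ],
)

```text
clock: 25.13
position: [0.4425, -0.1843, 0.0408]
ee_rot: [0.999, -0.033, 0.001, 0.0]
ft_force: [-0.7, -0.8, -0.3]
grip_width: 0.409
grasp_force: 40.9
```

>>> send_rows(
  plan=[
    [[0,0,0,0,0,0.006,0],[0,0,0,0,0,0.003,0],[0,0,0,0,0,0,0],[0,0,0,0,0,0,0.62],[0,0,0,0,0,0,0.62],[0,0,0,0,0,0,0.62],[0,0,0,0,0,0,0.62],[0,0,0,0,0,-0.08,0.62],[0,0,0,0,0,-0.15,0.62],[0,0,0,0,0,-0.15,0.62],[0,0,0,0,0,-0.15,0.62],[0,0,0,0,0,-0.15,0.62]],
  ],
)

```text
clock: 26.13
position: [0.4411, -0.1846, 0.1755]
ee_rot: [0.999, -0.033, -0.0, -0.0]
ft_force: [0.4, -0.1, 0.3]
grip_width: 0.62
grasp_force: 0.0
```

>>> send_rows(
  plan=[
    [[0,0,0,0.0677,0.158,0,1],[0,0,0,0.0677,0.158,0,1],[0,0,0,0.0677,0.158,0,1],[0,0,0,0.0677,0.158,0,1],[0,0,0,0.0677,0.158,0,1],[0,0,0,0.0677,0.158,0,1],[0,0,0,0.0677,0.158,0,1],[0,0,0,0,0,0,1],[0,0,0,0,0,0,1]],
  ],
)

```text
clock: 26.88
position: [0.5208, -0.4134, 0.1728]
ee_rot: [0.999, -0.034, -0.001, -0.001]
ft_force: [-0.3, -0.0, -0.2]
grip_width: 1.0
grasp_force: 0.0
```

```bash
python3 shot.py 9; python3 - <<'E'
from h import *
im=cv2.imread("pics/w9.png");T=np.load("T9.npy");print(R.from_matrix(T[:3,:3]).as_quat())
cv2.imwrite("pics/m8.png",np.hstack([rect("wrist",im,(.5226,-.4109),.04,.04,400,T),rect("wrist",im,(.467,-.30),.02,.2,400,T)]))
E
```

```text
[ 0.5208 -0.4134  0.1728]
[ 0.9994 -0.0345 -0.0005 -0.0005]
```

View pics/m8.png

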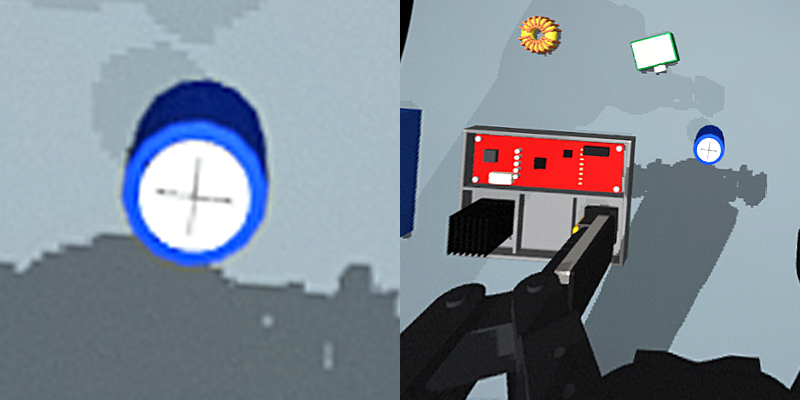

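The blue capacitor top centre (195,194) gives (0.5238, -0.4099). The red tray holds both of its parts.

>>> send_rows(
  plan=[
    [[0,0,0,0.014,-0.0185,0.12,1],[0,0,0,0,0,0.12,1],[0,0,0,0,0,0.12,1],[0,0,0,0,0,0.12,1],[0,0,0,0,0,0.12,1],[0,0,0,0,0,0.06,1],[0,0,0,0,0,0.035,1],[0,0,0,0,0,0,1],[0,0,0,0,0,0,1],[0,0,0,0,0,0,0],[0,0,0,0,0,0,0],[0,0,0,0,0,0,0],[0,0,0,0,0,0,0],[0,0,0,0,0,0,0],[0,0,0,0,0,0,0],[0,0,0,0,0,0,0],[0,0,0,0,0,0,0]],
  ],
  squeeze=40,
)

```text
clock: 28.35
position: [0.5247, -0.4086, 0.0358]
ee_rot: [0.999, -0.033, 0.0, 0.0]
ft_force: [-0.5, 1.4, 5.8]
grip_width: 0.335
grasp_force: 39.5
```

>>> send_rows(
  plan=[
    [[0,0,0,0,0,-0.06,0],[0,0,0,0,0,-0.12,0],[0,0,0,0,0,-0.13,0],[0,0,-0.043,0,0,-0.13,0],[0,0,-0.043,0,0,-0.13,0],[0,0,0,-0.0112,-0.163,0,0],[0,0,0,-0.0112,-0.163,0,0],[0,0,0,-0.0112,-0.163,0,0],[0,0,0,-0.0112,-0.163,0,0],[0,0,0,-0.0112,-0.163,0,0],[0,0,0,-0.0112,-0.163,0,0],[0,0,0,-0.0112,-0.163,0,0],[0,0,0,-0.0112,-0.163,0,0],[0,0,0,-0.0112,-0.163,0,0],[0,0,0,-0.0112,-0.163,0,0],[0,0,0,-0.0112,-0.163,0,0],[0,0,0,-0.0112,-0.163,0,0]],
  ],
)

```text
clock: 29.77
position: [0.4725, -0.0181, 0.1497]
ee_rot: [1.0, 0.031, 0.0, 0.0]
ft_force: [0.5, -0.5, 0.2]
grip_width: 0.335
grasp_force: 39.6
```

>>> send_rows(
  plan=[
    [[0,0,0,-0.0112,-0.163,0,0],[0,0,0,-0.0112,-0.163,0,0],[0,0,0,-0.0112,-0.163,0,0],[0,0,0,-0.0112,-0.163,0,0],[0,0,0,-0.0112,-0.163,0,0],[0,0,0,-0.0112,-0.163,0,0],[0,0,0,0,0,0,0],[0,0,0,0,0,0,0],[0,0,0,0,0,0,0]],
  ],
)

```text
clock: 30.52
position: [0.4475, 0.1742, 0.1493]
ee_rot: [1.0, 0.031, 0.0, 0.0]
ft_force: [-0.7, -1.3, -0.3]
grip_width: 0.329
grasp_force: 39.6
```

>>> send_rows(
  plan=[
    [[0,0,0,0,0,0.12,0],[0,0,0,0,0,0.12,0],[0,0,0,0,0,0.12,0],[0,0,0,0,0,0.12,0],[0,0,0,0,0,0.045,0],[0,0,0,0,0,0.014,0],[0,0,0,0,0,0,0],[0,0,0,0,0,0,0]],
  ],
)

```text
clock: 31.18
position: [0.4482, 0.1747, 0.0424]
ee_rot: [1.0, 0.031, 0.001, -0.0]
ft_force: [0.4, 0.4, -0.0]
grip_width: 0.335
grasp_force: 39.7
```

Need about 2.5 mm more.

>>> send_rows(
  plan=[
    [[0,0,0,0,0,0.008,0],[0,0,0,0,0,0.004,0],[0,0,0,0,0,0,0],[0,0,0,0,0,0,0]],
  ],
)

```text
clock: 31.52
position: [0.4482, 0.1749, 0.0397]
ee_rot: [1.0, 0.031, 0.001, 0.0]
ft_force: [-0.2, -1.1, 6.2]
grip_width: 0.326
grasp_force: 40.2
```

>>> send_rows(
  plan=[
    [[0,0,0,0,0,0,0.5],[0,0,0,0,0,0,0.5],[0,0,0,0,0,0,0.5],[0,0,0,0,0,0,0.5],[0,0,0,0,0,-0.06,0.5],[0,0,0,0,0,-0.13,0.5],[0,0,0,0,0,-0.15,0.5],[0,0,0,0,0,-0.15,0.5],[0,0,0,0,0,-0.15,0.5],[0,0,0,0,0,-0.15,0.5],[0,0,0,0,0,-0.15,0.5],[0,0,0,0,0.15,-0.1,0.5],[0,0,0,0,0.15,0,0.5],[0,0,0,0,0.15,0,0.5],[0,0,0,0,0.15,0,0.5],[0,0,0,0,0.15,0,0.5],[0,0,0,0,0.15,0,0.5],[0,0,0,0,0,0,0.5],[0,0,0,0,0,0,0.5]],
  ],
)

```text
clock: 33.1
position: [0.4585, -0.0059, 0.2475]
ee_rot: [1.0, 0.03, 0.0, -0.0]
ft_force: [0.3, 1.4, 0.8]
grip_width: 0.498
grasp_force: 0.0
```

```bash
python3 shot.py 10; python3 - <<'E'
from h import *
im=cv2.imread("pics/w10.png");T=np.load("T10.npy")
s=optics.camera("side")[:,:,::-1]
a=cv2.resize(s[100:400,140:380],(480,600),interpolation=cv2.INTER_CUBIC)
b=np.vstack([rect("wrist",im,(.473,.232),.016,.11,300,T),rect("wrist",im,(.467,-.242),.016,.11,300,T)])
cv2.imwrite("pics/m9.png",np.hstack([a,b]))
E
```

```text
[ 0.4585 -0.0059  0.2475]
```

View pics/m9.png

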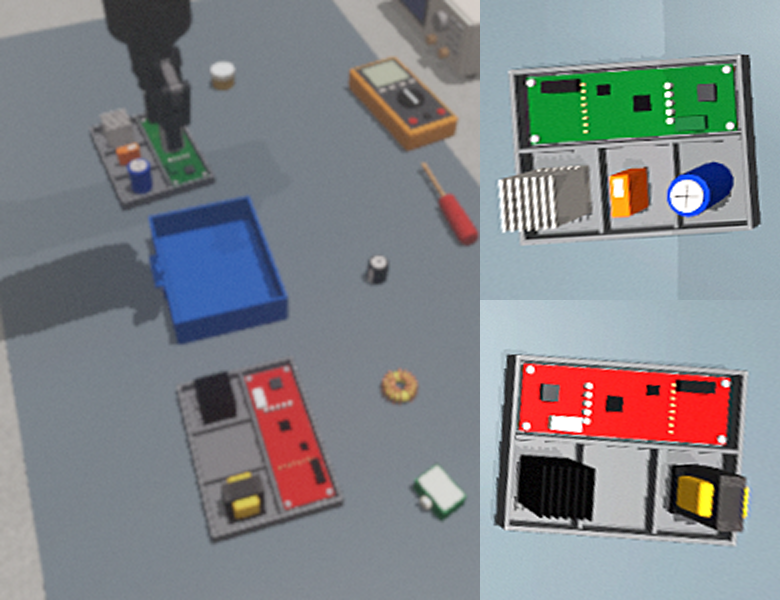

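The picture shows all five parts upright, each in its own compartment, and the spares where they were. Handing in.

```bash
python3 -c "from workcell import job;print(job.hand_in())"
```

```text
the job is handed in; nothing more can be done
None
```

Both kits are made up and the job is handed in at about 33 s: the last picture shows all five parts upright in their own compartments and the spares where they were, but the hand-in returned no verdict.

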